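Stack the storage pots on the board

ROBOT

A 6-joint arm with a two-finger parallel gripper is mounted at the origin on a cart in front of the work surface, level with it; the furniture and walls round the work are solid. World frame = base frame: x ahead of the robot, y to its left, z up, the work surface at z = 0. Lengths are in mm, angles in rad, forces in N, time in s.
With the tool pointing down it reaches from about 350 to 975 mm from the base axis. Payload 7.1 kg.
Tool frame: the origin (TCP) lies at the very end of the fingers, on their centre line; the grasp point (between the pads) lies 19 mm behind it; z points along the fingers, y is the line along which they close (so a half turn about z gives the same grasp; the last joint's range is limited). The gripper opens to 88 mm and grips with 3 to 60 N. Pads are 20 mm wide; open, the fingers measure 115 mm over their backs; the gripper's body (75 mm by 178 mm) begins 61 mm behind the grasp point.
Start: joints at [1.11, 0.423, 1.63, -0, 1.089, -0.019], TCP at [267.197, 564.987, 222.675] pointing down, gripper open.
Joint ranges: [-3, 3], [-0.9, 2.11], [0.09, 2.58], [-1.31, 4.45], [0.11, 2.69], [-2.54, 2.54]. Speed limits (rad/s): [2.39, 2.39, 3.01, 3.14, 3.14, 3.14].

INTERFACE

Orientations are given as a rotation vector (axis times angle).
In Python, from workcell import * gives the robot as it stands.
- The arm moves only by the tool step_arm, never from a script. Its argument "deltas" is a list of rows, each a list of 3 entries, a list of its own where there are three numbers: the shift along the tool's x, y, z in units of 300 mm (1.0 is 300 mm), then the turn, a rotation vector about the tool's x, y, z in units of 1.5 rad (1.0 is 1.5 rad), then the gripper command: -1 is shut, 1 is fully open, values between are in proportion. In form: [[[dx, dy, dz], [rx, ry, rz], gripper], ...]. A call has 1 to 20 rows; each row is the pose to reach, as a shift and turn from the pose commanded when the call began, along the tool's axes at that moment; what a row does not reach only later rows make up. A row lasts 1/12 s, in which the tool goes at most 41.7 mm and 7.16 degrees, less where a joint would pass 70% of its speed; a pose out of reach is approached as far as the arm can. A call with a number of a shift or a turn outside -1 to 1 is refused whole. A call with a gripper value outside its range is refused whole. The fingers move at their own pace and stop on an object; the grip force is fixed at half the most. Time passes only in rows, so rows that repeat a pose let the fingers close. It gives the time, the measured TCP pose, the force, the opening and the grip force at its end, in the units of the state.
- get_obs(): the state, without advancing time (a new reading comes with each control period).
- get_image(name): name is "scene" or "top" or "wrist"; returns a dict with "pixels" (384x512x3 uint8, red, green, blue), "fx", "fy", "cx", "cy" (pixels), "T" (4x4, takes a point from camera to world coordinates). Camera axes: x right, y down, z forward; pixel columns grow to the right and rows downward; lengths in mm; the calibration is good to about 2 mm. A picture is of the moment at which its call begins. There is no depth.
- close_job(): hands the job in; it is judged then, once.
The state is a dict: "t": time; "qpos": joint angles; "qvel": joint speeds; "joint_torque": joint torques, N m; "ee_pos": TCP position; "orientation": TCP orientation; "ft_force": force on the tool from outside, world axes, zero at the start; "moment": the same for the moment, N m; "width": finger opening in mm; "grasp_force": force on a finger pad.
Only numpy, scipy, OpenCV 4.12 (cv2) and the standard library are available. Lean on these libraries where they do the work, as an engineer would, in place of code of your own. Each camera call takes 0.05 s, during which the arm holds its last target. There are 200 camera calls.

TASK

Put the stacking storage-pot set together on the round marble board, building up from the bottom one piece at a time: the blue pot centred on the board, the cream pot on it, then the green pot, and last the lid, each foot seated fully home in the mouth of the pot below so that the tower stands straight. Let go of everything, and leave the garlic bulb and the red kitchen timer that stand among the pieces where they are.

Things in the scene. Friction and masses are not known exactly. Their poses are not given: they have to be found in the camera images.
- blue_pot: dark blue open round storage pot, empty, standing upright; straight outside wall 62 mm across (any yaw is alike), 62 mm tall over all, wall 2.5 mm, mouth 57 mm across. Its lowest 6 mm is a tapered foot (44 mm across at the bottom, 52 mm at its top) that drops into the mouth of the pot below until the shoulder rests on that pot's rim, about 2.5 mm of play all round. About 150 g. Origin: centre of the foot's underside; z up along the pot
- cream_pot: cream-white open round storage pot, empty, standing upright; straight outside wall 62 mm across (any yaw is alike), 54 mm tall over all, wall 2.5 mm, mouth 57 mm across. Its lowest 6 mm is a tapered foot (44 mm across at the bottom, 52 mm at its top) that drops into the mouth of the pot below until the shoulder rests on that pot's rim, about 2.5 mm of play all round. About 130 g. Origin: centre of the foot's underside; z up along the pot
- green_pot: sage green open round storage pot, empty, standing upright; straight outside wall 62 mm across (any yaw is alike), 46 mm tall over all, wall 2.5 mm, mouth 57 mm across. Its lowest 6 mm is a tapered foot (44 mm across at the bottom, 52 mm at its top) that drops into the mouth of the pot below until the shoulder rests on that pot's rim, about 2.5 mm of play all round. About 110 g. Origin: centre of the foot's underside; z up along the pot
- pot_lid: dark wooden lid: disc 62 mm across, 6 mm thick, over a grey tapered foot like the pots' (6 mm high, 44 to 52 mm across) that drops into a pot's mouth; on top an upright round knob 24 mm across, from 12 to 38 mm above the origin, to hold it by. About 80 g. Lies upright on its foot. Origin: centre of the foot's underside; z up through the knob
- marble_board: round white marble serving board lying on the worktop, 170 mm across, 12 mm thick, flat top, does not move. Origin: centre of its underside; z up
- garlic: white garlic bulb, loose, about 50 mm across and 51 mm tall, among the pots; must stay where it is. Origin: centre of its underside
- kitchen_timer: red round kitchen timer, loose, 67 mm across and 59 mm tall, among the pots; must stay where it is. Origin: centre of its underside

How it is judged:
By the outcome, as a careful person would: the job done as asked, in the order asked, and still so for the second after the job is handed in, with the robot touching nothing.
It also fails if it takes over 128 s, if anything falls off the work surface, if the arm or the gripper's body presses on something with over 40 N, if the wrist force passes 120 N, or if a joint passes its speed limit or range.

## Working session

There is one attempt and no reset: what is moved stays moved. The work goes in short steps, Python scripts to look and compute and a tool call to move; the robot and the scene stay as the last step left them, time stands still between calls to the robot, and variables do not carry over. Pictures are saved under pics/ and viewed, at most 14 in all, crops included, and the job is handed in when it is done.

Besides the shell and the picture viewer there is one more tool, called by a JSON object that holds its "api" and its "payload". step_arm: Moves the arm, as the interface text tells. Its arguments: {"type":"object","properties":{"deltas":{"type":"array","items":{"type":"array"}}},"required":["deltas"]}

```bash
ls; mkdir -p pics; python3 - <<'E'
from workcell import *
import cv2,numpy as np
o=get_obs();print(o)
for n in("scene","top","wrist"):
    im=get_image(n);cv2.imwrite(f"pics/a_{n}.png",im["pixels"][:,:,::-1]);print(n,im["fx"],im["cx"],im["cy"],np.round(im["T"],3).tolist())
E
```

```text
pics
{'t': 0.0, 'qpos': array([ 1.11002312e+00,  4.23866969e-01,  1.63068239e+00,  1.61689227e-05,
        1.08861691e+00, -1.90188802e-02]), 'qvel': array([ 0.00031382, -0.00086724, -0.00052044, -0.00049618, -0.00153783,
       -0.0001549 ]), 'joint_torque': array([-2.82794990e-04, -5.44623435e+01, -2.73669595e+01,  6.43884321e-02,
        2.27230776e-02, -1.45501899e-04]), 'ee_pos': array([266.93701048, 564.50579339, 221.88838291]), 'orientation': array([-6.88203925e-01, -3.06488785e+00,  2.39540835e-03]), 'ft_force': array([0.03588607, 0.0100058 , 1.29991624]), 'moment': array([-0.00526343, -0.01810093, -0.03073788]), 'grasp_force': 0.0, 'width': 87.67469113790953}
scene 404.6816277732353 255.2370431378957 194.5518526480414 [[0.84, -0.31, 0.446, -39.75], [-0.543, -0.482, 0.688, -850.095], [0.002, -0.82, -0.573, 760.547], [0.0, 0.0, 0.0, 1.0]]
top 395.07154458564645 251.6992585380149 183.37292636831745 [[0.021, -0.99, 0.136, 327.373], [-1.0, -0.018, 0.018, -21.554], [-0.015, -0.137, -0.99, 1166.146], [0.0, 0.0, 0.0, 1.0]]
wrist 296.3883102170901 255.2812835296677 198.70276756306072 [[0.427, 0.864, 0.267, 193.422], [0.904, -0.408, -0.128, 597.954], [-0.002, 0.296, -0.955, 382.25], [0.0, 0.0, 0.0, 1.0]]
```

View pics/a_top.png

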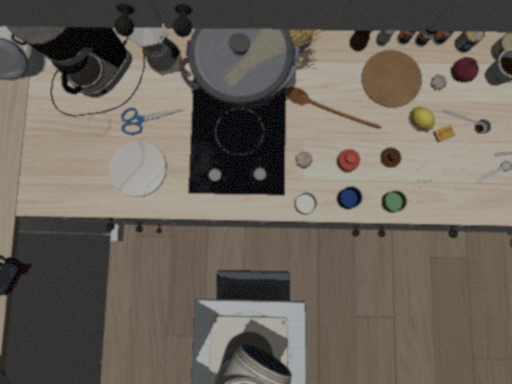

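View pics/a_scene.png

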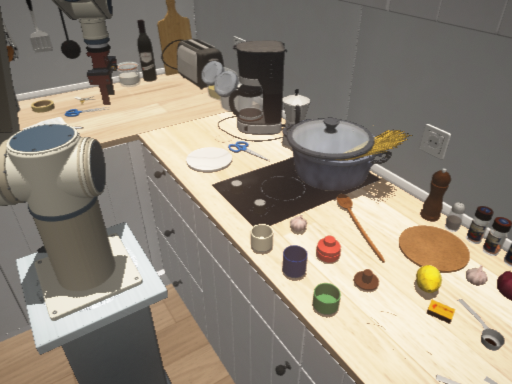

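```bash
cat > h.py <<'E'
from workcell import *
import cv2,numpy as np
from scipy.spatial.transform import Rotation as R
def ray(im,u,v):
    d=np.array([(u-im["cx"])/im["fx"],(v-im["cy"])/im["fy"],1]);T=np.array(im["T"]);return T[:3,3],T[:3,:3]@d
def plane(im,uv,z):
    o,d=ray(im,*uv);return o+d*(z-o[2])/d[2]
def tri(r):  # least squares point of rays
    A=0;b=0
    for o,d in r:
        d=d/np.linalg.norm(d);P=np.eye(3)-np.outer(d,d);A=A+P;b=b+P@o
    p=np.linalg.solve(A,b);return p,[np.linalg.norm((np.eye(3)-np.outer(d,d)/(d@d))@(p-o)) for o,d in r]
def proj(im,p):
    T=np.array(im["T"]);q=T[:3,:3].T@(np.array(p)-T[:3,3]);return im["cx"]+im["fx"]*q[0]/q[2],im["cy"]+im["fy"]*q[1]/q[2]
def save(im,name,box=None,s=1):
    p=im["pixels"][:,:,::-1]
    if box:p=p[box[1]:box[3],box[0]:box[2]]
    cv2.imwrite("pics/"+name,cv2.resize(p,None,fx=s,fy=s,interpolation=cv2.INTER_CUBIC))
def go(p,yaw=None,o=None):
    """units of shift (tool axes) and turn to have the TCP at p, tool down, closing line at yaw (mod pi)"""
    o=o or get_obs();C=R.from_rotvec(o["orientation"]);d=C.inv().apply(np.array(p)-o["ee_pos"])/300
    best=[]
    if yaw is not None:
        for k in(0,np.pi):
            y=np.array([np.cos(yaw+k),np.sin(yaw+k),0]);z=np.array([0,0,-1.]);G=R.from_matrix(np.c_[np.cross(y,z),y,z])
            best.append(((C.inv()*G).as_rotvec()/1.5).round(4).tolist())
    print("shift",d.round(4).tolist(),"turn",best,"|mm|",round(float(np.linalg.norm(d))*300))
E
python3 - <<'E'
from h import *
o=get_obs();print(R.from_rotvec(o["orientation"]).as_matrix().round(3).tolist())
im=get_image("top")
for n,uv,z in[("garlic",(304,159),40),("cream",(305,204),54),("blue",(349,198),62),("timer",(348,160),50),("lid",(390,157),38),("green",(394,202),46),("board",(137.5,168),12)]:
    print(n,plane(im,uv,z).round(0))
save(im,"b_top.png",(280,130,420,225),5)
s=get_image("scene");save(s,"b_scene.png",(235,205,395,320),5)
E
```

```text
[[-0.904, 0.428, -0.001], [0.428, 0.904, -0.001], [0.0, -0.001, -1.0]]
garlic [ 557. -151.   40.]
cream [ 425. -153.   54.]
blue [ 443. -275.   62.]
timer [ 554. -276.   50.]
lid [ 567. -400.   38.]
green [ 436. -405.   46.]
board [526. 340.  12.]
```

View pics/b_top.png

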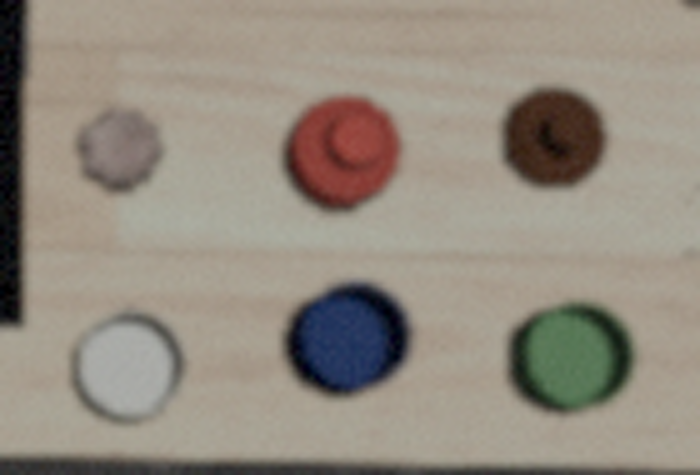

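View pics/b_scene.png

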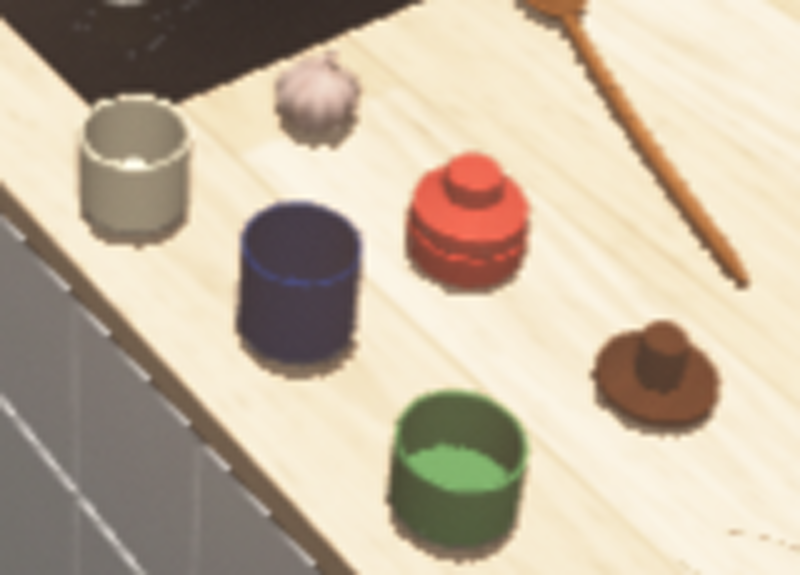

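View pics/a_wrist.png

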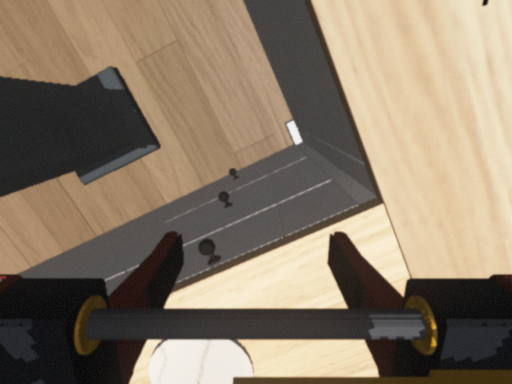

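The top crop shows cream rim at pixel (305,203), blue (350,198), green (394,201), lid (391,157), with the timer (348,160) and garlic (304,159) behind. The scene crop has the rims at about (262,232), (295,254), (327,293); the wrist view shows the board low in the picture.

```bash
python3 - <<'E'
from h import *
t=get_image("top");s=get_image("scene")
for n,a,b in[("cream",(305.4,203.4),(261.8,231.8)),("blue",(349.8,197.6),(295.2,253.8)),("green",(394.2,201.2),(327,293.2)),("lid knob top",(390.6,156.8),(367.8,271.2)),("timer top",(351,157.5),(329.4,239))]:
    p,e=tri([ray(t,*a),ray(s,*b)]);print(n,p.round(1),np.round(e,1))
B=[]
for im,c in((t,(137,168)),(s,(209,159))):
    h=cv2.cvtColor(im["pixels"],cv2.COLOR_RGB2HSV);m=((h[...,1]<45)&(h[...,2]>110)).astype(np.uint8);m=cv2.morphologyEx(m,cv2.MORPH_OPEN,np.ones((3,3)))
    cs,_=cv2.findContours(m,0,1);k=max((k for k in cs if cv2.pointPolygonTest(k,c,False)>=0),key=cv2.contourArea)
    print(cv2.fitEllipse(cv2.convexHull(k)));q=np.array([plane(im,x,12)[:2] for x in cv2.convexHull(k)[:,0].astype(float)],np.float32);print("board",cv2.minEnclosingCircle(q));B.append(ray(im,*cv2.fitEllipse(cv2.convexHull(k))[0]))
print(tri(B))
go((430,480,300),np.arctan2(340,526))
E
```

```text
cream [ 428.9 -155.6   51.7] [2.6 2.6]
blue [ 446.9 -279.1   59.4] [2.6 2.6]
green [ 440.7 -408.6   42.1] [2.5 2.5]
lid knob top [ 572.4 -405.5   36.6] [5.1 5.1]
timer top [ 559.6 -282.9   58.3] [0.2 0.2]
((285.0711364746094, 182.98065185546875), (235.27713012695312, 590.632080078125), 79.85213470458984)
board ((541.0672607421875, -26.546051025390625), 800.7889404296875)
((283.9978332519531, 254.11138916015625), (64.30083465576172, 391.9093933105469), 137.4697265625)
board ((433.94378662109375, -27.51416015625), 618.909912109375)
(array([ 522.05491943, -116.47514422, -111.79351171]), [np.float64(17.58172922949213), np.float64(17.58172922949219)])
shift [-0.6118, -0.0238, -0.2584] turn [[-0.0003, 0.0, 0.3701], [-0.0, -0.0003, -1.7243]] |mm| 199
```

```bash
python3 - <<'E'
from h import *
go((558,290,300),np.arctan2(340,526))
E
```

```text
shift [-1.2683, -0.4139, -0.2583] turn [[-0.0003, 0.0, 0.3701], [-0.0, -0.0003, -1.7243]] |mm| 408
```

{"api": "step_arm", "payload": {"deltas": [[[-1.0,-0.33,-0.26],[0,0,0.37],1],[[-1.0,-0.33,-0.26],[0,0,0.37],1],[[-1.0,-0.33,-0.26],[0,0,0.37],1],[[-1.0,-0.33,-0.26],[0,0,0.37],1],[[-1.0,-0.33,-0.26],[0,0,0.37],1],[[-1.0,-0.33,-0.26],[0,0,0.37],1],[[-1.0,-0.33,-0.26],[0,0,0.37],1],[[-1.0,-0.33,-0.26],[0,0,0.37],1],[[-1.0,-0.33,-0.26],[0,0,0.37],1],[[-1.0,-0.33,-0.26],[0,0,0.37],1],[[-1.0,-0.33,-0.26],[0,0,0.37],1],[[-1.0,-0.33,-0.26],[0,0,0.37],1]]}}

```text
t: 1.35
ee_pos: [494.9, 347.9, 300.1]
orientation: [-1.5, -2.76, 0.001]
ft_force: [0.1, 0.6, -0.8]
width: 87.7
grasp_force: 0.0
```

```bash
python3 - <<'E'
from h import *
o=get_obs();print(o["ee_pos"],o["qpos"].round(2));im=get_image("wrist");save(im,"c_wrist.png")
print(proj(im,(526,340,12)))
np.save("c_wrist.npy",im,allow_pickle=True)
go((530,290,300),np.arctan2(340,526))
E
```

```text
[494.93543419 347.87563885 300.08550076] [0.59 0.32 1.6  0.   1.23 0.02]
(np.float64(270.2475922335064), np.float64(176.87177294803107))
shift [-0.226, -0.0072, 0.0004] turn [[-0.0007, -0.0001, 0.0012], [0.0002, -0.0011, -2.0932]] |mm| 68
```

View pics/c_wrist.png

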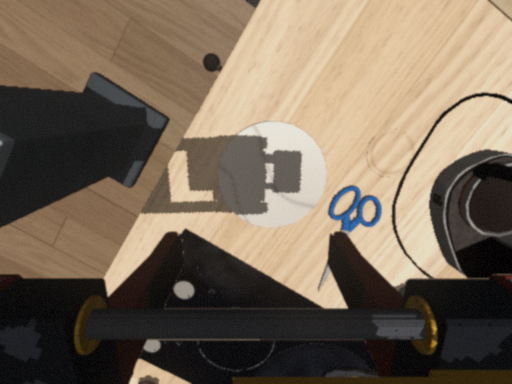

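The wrist view shows the board centred near pixel (273,174), radius about 53 px, partly in the gripper's shadow; scissors and coffee machine are clear of it.

```bash
cat >> h.py <<'E'
def circ(im,c,r0,r1,p2=12):
    """best Hough circle near pixel c"""
    g=cv2.GaussianBlur(cv2.cvtColor(im["pixels"],cv2.COLOR_RGB2GRAY),(3,3),0)
    k=cv2.HoughCircles(g,cv2.HOUGH_GRADIENT_ALT if 0 else cv2.HOUGH_GRADIENT,1,3,param1=60,param2=p2,minRadius=r0,maxRadius=r1)
    k=[q for q in k[0] if np.hypot(q[0]-c[0],q[1]-c[1])<10] if k is not None else []
    return k[:4]
E
python3 - <<'E'
from h import *
w=np.load("c_wrist.npy",allow_pickle=True).item();t=get_image("top")
a=circ(w,(273,174),48,58);b=circ(t,(137.5,168),24,32);print(a,b)
print("wrist",plane(w,a[0][:2],12),"top",plane(t,b[0][:2],12));print(tri([ray(w,*a[0][:2]),ray(t,*b[0][:2])]))
print("r",a[0][2]*(w["T"][2][3]-12)/w["fx"])
# view place for cream+blue: TCP right of blue
az=np.arctan2(-215,438);p=np.array((438,-215,300))+60*np.array((np.sin(az),-np.cos(az),0));print(p,az);go(p,az)
E
```

```text
[array([272.5, 173.5,  53. ], dtype=float32), array([272.5, 179.5,  57.4], dtype=float32), array([271.5, 176.5,  55.1], dtype=float32), array([275.5, 173.5,  50.8], dtype=float32)] []Traceback (most recent call last):
  File "<stdin>", line 4, in <module>
IndexError: list index out of range
```

```bash
cat >> h.py <<'E'
def blob(im,c,r,f):
    """fitted ellipse (of hull) of the mask f(h,s,v) in a box of half size r around c, the piece nearest c"""
    h=cv2.cvtColor(im["pixels"],cv2.COLOR_RGB2HSV).astype(int);m=f(h[...,0],h[...,1],h[...,2]).astype(np.uint8);w=np.zeros_like(m)
    x,y=map(int,c);w[max(0,y-r):y+r,max(0,x-r):x+r]=1;m=cv2.morphologyEx(m*w,cv2.MORPH_OPEN,np.ones((3,3)))
    cs,_=cv2.findContours(m,0,1);k=cv2.convexHull(max(cs,key=cv2.contourArea));return cv2.fitEllipse(k)
E
python3 - <<'E'
from h import *
w=np.load("c_wrist.npy",allow_pickle=True).item();t=get_image("top")
h=cv2.cvtColor(t["pixels"],cv2.COLOR_RGB2HSV);print(h[168,100:176:5].tolist())
b=blob(t,(137,168),34,lambda h,s,v:(s<33));a=(272.5,173.5);print(b)
print("wrist",plane(w,a,12),"top",plane(t,b[0],12));print(tri([ray(w,*a),ray(t,*b[0])]))
az=np.arctan2(-215,438);p=np.array((438,-215,300))+60*np.array((np.sin(az),-np.cos(az),0));print(p,az);go(p,az)
E
```

```text
[[120, 36, 35], [9, 48, 53], [16, 16, 172], [13, 14, 168], [23, 13, 156], [17, 21, 86], [8, 12, 85], [13, 13, 138], [15, 17, 151], [15, 12, 87], [12, 14, 90], [18, 15, 85], [24, 13, 101], [15, 14, 141], [16, 48, 169], [17, 51, 170]]
((137.25267028808594, 168.01681518554688), (55.689308166503906, 58.06175231933594), 56.02014923095703)
wrist [525.95054781 346.31684588  12.        ] top [526.14980185 340.84953384  12.        ]
(array([5.28040213e+02, 3.44523933e+02, 2.81226824e-01]), [np.float64(0.12604466189050745), np.float64(0.12604466189048466)])
[ 411.56141022 -268.86094105  300.        ] -0.45631501814735387
shift [-1.5735, -1.3533, 0.0018] turn [[-0.0005, 0.0002, 0.6881], [-0.0002, -0.0006, -1.4063]] |mm| 623
```

{"api": "step_arm", "payload": {"deltas": [[[-0.8,-0.68,0],[0,0,0.34],1],[[-0.8,-0.68,0],[0,0,0.34],1],[[-0.8,-0.68,0],[0,0,0.34],1],[[-0.8,-0.68,0],[0,0,0.34],1],[[-0.8,-0.68,0],[0,0,0.34],1],[[-0.8,-0.68,0],[0,0,0.34],1],[[-0.8,-0.68,0],[0,0,0.34],1],[[-0.8,-0.68,0],[0,0,0.34],1],[[-0.8,-0.68,0],[0,0,0.34],1]]}}

```text
t: 2.25
ee_pos: [454.0, 32.1, 300.7]
orientation: [2.152, 2.288, -0.001]
ft_force: [0.9, 0.6, -0.1]
width: 88.1
grasp_force: 0.0
```

```bash
python3 - <<'E'
from h import *
go((411,-269,300),-.456)
E
```

```text
shift [-0.9931, -0.205, 0.0035] turn [[0.0, 0.0007, 0.3451], [-0.001, 0.0, -1.7493]] |mm| 304
```

{"api": "step_arm", "payload": {"deltas": [[[-0.99,-0.2,0],[0,0,0.345],1],[[-0.99,-0.2,0],[0,0,0.345],1],[[-0.99,-0.2,0],[0,0,0.345],1],[[-0.99,-0.2,0],[0,0,0.345],1],[[-0.99,-0.2,0],[0,0,0.345],1],[[-0.99,-0.2,0],[0,0,0.345],1],[[-0.99,-0.2,0],[0,0,0.345],1],[[-0.99,-0.2,0],[0,0,0.345],1],[[-0.99,-0.2,0],[0,0,0.345],1],[[-0.99,-0.2,0],[0,0,0.345],1]]}}

```text
t: 3.08
ee_pos: [414.5, -264.5, 300.3]
orientation: [-2.664, -1.664, -0.0]
ft_force: [-0.1, 0.7, 0.2]
width: 87.9
grasp_force: 0.0
```

```bash
python3 - <<'E'
from h import *
o=get_obs();print(o["ee_pos"],o["qpos"].round(2));im=get_image("wrist");save(im,"d_wrist.png",s=1.5)
np.save("d_wrist.npy",im,allow_pickle=True)
for p in((429,-156,54),(447,-279,62),(441,-409,46),(572,-405,12)):print(proj(im,p))
E
```

```text
[ 414.46045071 -264.47737306  300.32098214] [-0.59  0.13  1.84  0.    1.17 -0.14]
(np.float64(228.02841596262243), np.float64(87.46277976008123))
(np.float64(280.9822843882764), np.float64(167.37827659614993))
(np.float64(311.78204920456324), np.float64(242.17120958321854))
(np.float64(383.39011171282095), np.float64(197.65907667912043))
```

View pics/d_wrist.png

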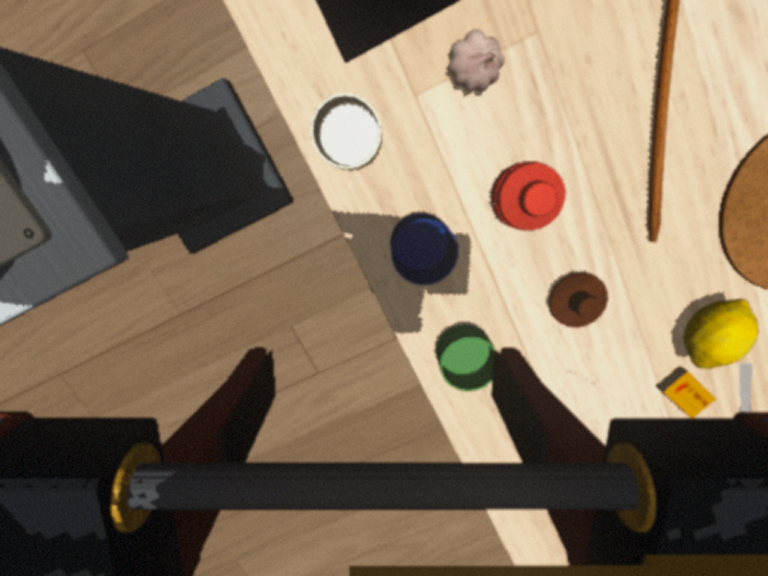

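The wrist view shows blue rim at (283,165), cream (231,87), green (311,237), lid disc (385,199) in original pixels; all as predicted within 3 px.

```bash
python3 - <<'E'
from h import *
w=np.load("d_wrist.npy",allow_pickle=True).item();t=get_image("top");s=get_image("scene")
a=circ(w,(283,165),18,26,8);print(a, circ(w,(231,88),18,26,8))
for n,c,b,q,z in[("cream",(231.3,87.5),(305.4,203.4),(261.8,231.8),54),("blue",(282.7,165),(349.8,197.6),(295.2,253.8),62),("green",(311,237.5),(394.2,201.2),(327,293.2),46)]:
    print(n,plane(w,c,z).round(1),plane(t,b,z).round(1),plane(s,q,z).round(1),tri([ray(w,*c),ray(t,*b),ray(s,*q)])[0].round(1))
print("lid",plane(w,(385.3,199.3),12))
m=blob(w,(283,165),28,lambda h,s,v:(v<75)&(abs(h-115)<15)&(s>110));print(m)
E
```

```text
[array([282.5, 166.5,  22.1], dtype=float32), array([279.5, 165.5,  24.3], dtype=float32), array([282.5, 163.5,  23.2], dtype=float32), array([279.5, 161.5,  20.8], dtype=float32)] [array([231.5,  90.5,  21. ], dtype=float32), array([232.5,  87.5,  23.2], dtype=float32), array([234.5,  90.5,  22.1], dtype=float32), array([229.5,  86.5,  22.1], dtype=float32)]
cream [ 432.8 -157.9   54. ] [ 426.4 -154.1   54. ] [ 429.9 -158.8   54. ] [ 430.3 -156.1   50.7]
blue [ 450.5 -277.    62. ] [ 444.3 -277.1   62. ] [ 447.7 -282.    62. ] [ 448.5 -278.4   57.9]
green [ 443.  -401.3   46. ] [ 438.2 -405.8   46. ] [ 440.6 -411.8   46. ] [ 442.1 -407.2   39.2]
lid [ 573.83942732 -408.92254716   12.        ]Traceback (most recent call last):
  File "<stdin>", line 7, in <module>
  File "h.py", line 38, in blob
    cs,_=cv2.findContours(m,0,1);k=cv2.convexHull(max(cs,key=cv2.contourArea));return cv2.fitEllipse(k)
                                                  ~~~^^^^^^^^^^^^^^^^^^^^^^^^
ValueError: max() iterable argument is empty
```

```bash
python3 - <<'E'
from h import *
go((449,-278,110),-.555)
E
```

```text
shift [0.0062, 0.1244, 0.6353] turn [[-0.0003, -0.0003, 0.0691], [0.0005, -0.0004, -2.0253]] |mm| 194
```

{"api": "step_arm", "payload": {"deltas": [[[0.006,0.124,0.5],[0,0,0.069],1],[[0.006,0.124,0.5],[0,0,0.069],1],[[0.006,0.124,0.5],[0,0,0.069],1],[[0.006,0.124,0.5],[0,0,0.069],1],[[0.006,0.124,0.6],[0,0,0.069],1],[[0.006,0.124,0.635],[0,0,0.069],1],[[0.006,0.124,0.635],[0,0,0.069],1],[[0.006,0.124,0.635],[0,0,0.069],1]]}}

```text
t: 3.9
ee_pos: [448.8, -279.2, 110.7]
orientation: [-2.745, -1.527, 0.0]
ft_force: [0.0, 0.1, 0.6]
width: 87.6
grasp_force: 0.0
```

```bash
python3 - <<'E'
from h import *
o=get_obs();print(o["ee_pos"],o["qpos"].round(2));im=get_image("wrist");save(im,"e_wrist.png",s=1.5)
np.save("e_wrist.npy",im,allow_pickle=True)
print(proj(im,(449,-278,62)),proj(im,o["ee_pos"]))
E
```

```text
[ 448.79713064 -279.19985716  110.69656009] [-0.58  0.45  1.92  0.    0.78 -0.02]
(np.float64(253.32758286468874), np.float64(216.7376053487794)) (np.float64(253.53960056048896), np.float64(247.46572387889327))
```

View pics/e_wrist.png

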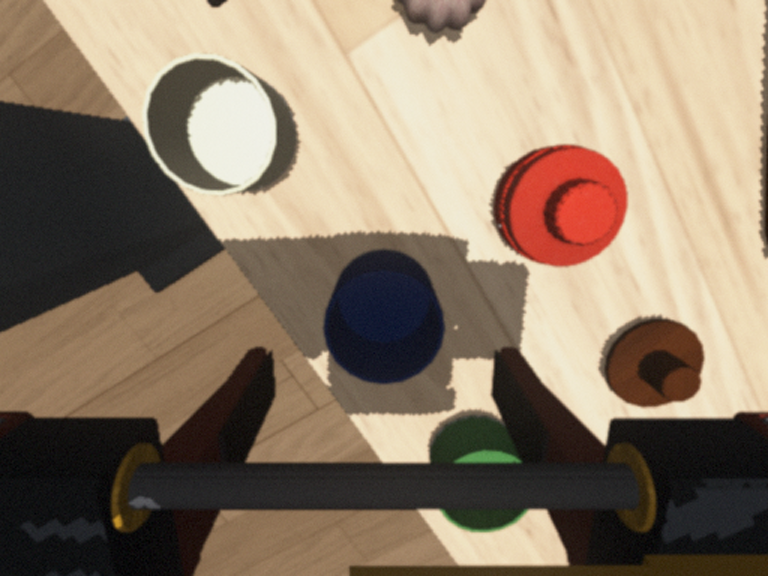

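Blue's rim is centred at about (256,217), against (253,217) predicted: within 2 mm along the closing line. Descending and gripping.

{"api": "step_arm", "payload": {"deltas": [[[0,0.007,0.12],[0,0,0],1],[[0,0.007,0.24],[0,0,0],1],[[0,0.007,0.285],[0,0,0],1],[[0,0.007,0.285],[0,0,0],1],[[0,0.007,0.285],[0,0,0],-1],[[0,0.007,0.285],[0,0,0],-1],[[0,0.007,0.285],[0,0,0],-1],[[0,0.007,0.285],[0,0,0],-1],[[0,0.007,0.285],[0,0,0],-1],[[0,0.007,0.285],[0,0,0],-1],[[0,0.007,0.285],[0,0,0],-1],[[0,0.007,0.285],[0,0,0],-1]]}}

```text
t: 4.95
ee_pos: [450.6, -281.4, 26.2]
orientation: [2.746, 1.525, 0.001]
ft_force: [-2.8, 0.5, 10.7]
width: 62.4
grasp_force: 30.0
```

{"api": "step_arm", "payload": {"deltas": [[[0,0,-0.1],[0,0,0],-1],[[0,0,-0.22],[0,0,0],-1],[[0,0,-0.36],[0,0,0],-1],[[0,0,-0.5],[0,0,0],-1],[[0,0,-0.6],[0,0,0],-1],[[0.4,0,-0.6],[0,0,-0.16],-1],[[0.6,0,-0.6],[0,0,-0.33],-1],[[0.9,0,-0.6],[0,0,-0.33],-1],[[0.9,0,-0.6],[0,0,-0.33],-1],[[0.9,0,-0.6],[0,0,-0.33],-1],[[0.9,0,-0.6],[0,0,-0.33],-1],[[0.9,0,-0.6],[0,0,-0.33],-1],[[0.9,0,-0.6],[0,0,-0.33],-1],[[0.9,0,-0.6],[0,0,-0.33],-1]]}}

```text
t: 6.12
ee_pos: [593.1, -50.9, 204.8]
orientation: [2.286, 2.154, -0.0]
ft_force: [-0.8, -0.4, -2.4]
width: 62.6
grasp_force: 30.0
```

```bash
python3 - <<'E'
from h import *
o=get_obs();print(o["ee_pos"],o["qpos"].round(2),o["width"])
az=np.arctan2(344,526);go((526,344,205),az)
E
```

```text
[593.05784652 -50.93065355 204.83433983] [-0.11  0.4   1.71 -0.    1.03 -0.05] 62.56308525561923
shift [1.3008, -0.3014, -0.001] turn [[0.0, 0.0002, -0.4258], [0.0003, -0.0, 1.6686]] |mm| 401
```

{"api": "step_arm", "payload": {"deltas": [[[1.0,-0.25,0],[0,0,-0.4],-1],[[1.0,-0.25,0],[0,0,-0.4],-1],[[1.0,-0.25,0],[0,0,-0.4],-1],[[1.0,-0.25,0],[0,0,-0.4],-1],[[1.0,-0.25,0],[0,0,-0.4],-1],[[1.0,-0.25,0],[0,0,-0.4],-1],[[1.0,-0.25,0],[0,0,-0.4],-1],[[1.0,-0.25,0],[0,0,-0.4],-1],[[1.0,-0.25,0],[0,0,-0.4],-1],[[1.0,-0.25,0],[0,0,-0.4],-1]]}}

```text
t: 6.95
ee_pos: [536.3, 251.4, 204.8]
orientation: [1.55, 2.732, -0.001]
ft_force: [0.6, -0.6, -1.0]
width: 63.0
grasp_force: 30.0
```

```bash
python3 - <<'E'
from h import *
o=get_obs();print(o["ee_pos"],o["qpos"].round(2),o["width"])
im=get_image("wrist");save(im,"f_wrist.png",s=1.5);np.save("f_wrist.npy",im,allow_pickle=True)
print(proj(im,(526,344,12)),proj(im,o["ee_pos"]+[0,0,36]))
az=np.arctan2(344,526);go((526,344,205),az)
E
```

```text
[536.33572984 251.43371506 204.75186506] [ 0.42  0.4   1.72 -0.    1.03 -0.12] 62.98948112253021
(np.float64(290.36533778663585), np.float64(102.35547690809237)) (np.float64(256.9837853175072), np.float64(281.31688457548097))
shift [0.2854, 0.1291, -0.0012] turn [[-0.0004, 0.0004, -0.0278], [0.0005, 0.0006, 2.0666]] |mm| 94
```

View pics/f_wrist.png

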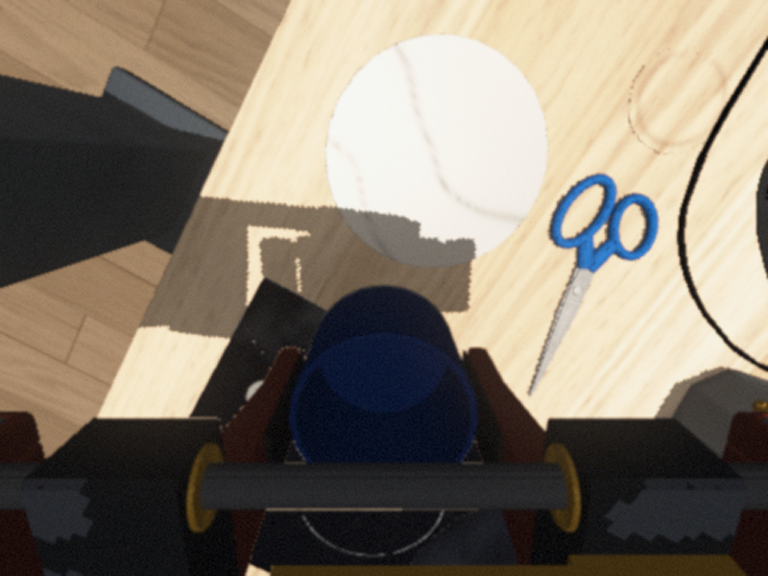

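```bash
python3 - <<'E'
from h import *
w=np.load("f_wrist.npy",allow_pickle=True).item()
a=circ(w,(291.7,100.5),68,80);print(a)
m=blob(w,(292,101),90,lambda h,s,v:(s<35)&(v>60));print(m)
for c in((291.7,100.5),m[0]):print(plane(w,c,12),tri([ray(w,*c),ray(np.load("c_wrist.npy",allow_pickle=True).item(),272.5,173.5),ray(get_image("top"),137.25,168.0)]))
p=plane(w,(291.7,100.5),12);az=np.arctan2(344,526);go((p[0],p[1],205),az)
E
```

```text
[array([295.5, 101.5,  78.3], dtype=float32), array([292.5,  93.5,  70.4], dtype=float32), array([289.5,  96.5,  74.7], dtype=float32), array([292.5, 100.5,  75. ], dtype=float32)]
((290.5477294921875, 99.70821380615234), (147.760009765625, 155.23953247070312), 17.730552673339844)
[526.21032263 346.45060348  12.        ] (array([527.73724414, 345.46166903,   0.71978638]), [np.float64(1.9063918392863566), np.float64(0.8600439671149034), np.float64(1.1070468529056041)])
[524.63084885 346.49532523  12.        ] (array([527.07981988, 345.41738046,   1.51035565]), [np.float64(2.4314931489829688), np.float64(0.9176640785286799), np.float64(1.5511041500614653)])
shift [0.2942, 0.1333, -0.0012] turn [[-0.0003, 0.0002, -0.0288], [0.0004, 0.0005, 2.0656]] |mm| 97
```

{"api": "step_arm", "payload": {"deltas": [[[0.29,0.131,0],[0,0,-0.029],-1],[[0.29,0.131,0],[0,0,-0.029],-1],[[0.29,0.131,0],[0,0,-0.029],-1],[[0.29,0.131,0.12],[0,0,-0.029],-1],[[0.29,0.131,0.24],[0,0,-0.029],-1],[[0.29,0.131,0.36],[0,0,-0.029],-1],[[0.29,0.131,0.46],[0,0,-0.029],-1],[[0.29,0.131,0.53],[0,0,-0.029],-1],[[0.29,0.131,0.543],[0,0,-0.029],-1],[[0.29,0.131,0.543],[0,0,-0.029],-1],[[0.29,0.131,0.543],[0,0,-0.029],-1]]}}

```text
t: 8.02
ee_pos: [526.9, 346.5, 42.7]
orientation: [1.493, 2.764, 0.002]
ft_force: [-0.0, 0.4, -1.4]
width: 62.4
grasp_force: 30.0
```

```bash
python3 - <<'E'
from h import *
go((526,345,38.5),None)
print(get_obs()["ft_force"])
E
```

```text
shift [-0.0024, -0.0054, 0.0141] turn [] |mm| 5
[-0.01890005  0.36495078 -1.39677422]
```

{"api": "step_arm", "payload": {"deltas": [[[0,-0.003,0.007],[0,0,0],-1],[[0,-0.003,0.013],[0,0,0],-1],[[0,-0.003,0.013],[0,0,0],-1]]}}

```text
t: 8.27
ee_pos: [525.6, 346.7, 38.8]
orientation: [1.491, 2.764, 0.002]
ft_force: [-0.1, 0.9, -1.7]
width: 62.7
grasp_force: 30.0
```

{"api": "step_arm", "payload": {"deltas": [[[0,0,0.003],[0,0,0],-1],[[0,0,0.005],[0,0,0],-1],[[0,0,0.005],[0,0,0],-1]]}}

```text
t: 8.52
ee_pos: [525.6, 346.8, 38.2]
orientation: [1.491, 2.765, 0.002]
ft_force: [-2.3, -2.4, 10.7]
width: 62.7
grasp_force: 30.0
```

Contact (11 N). Release, rise, and look.

{"api": "step_arm", "payload": {"deltas": [[[0,0,0],[0,0,0],1],[[0,0,0],[0,0,0],1],[[0,0,0],[0,0,0],1],[[0,0,0],[0,0,0],1],[[0,0,0],[0,0,0],1],[[0,0,-0.05],[0,0,0],1],[[0,0,-0.15],[0,0,0],1],[[0,0,-0.28],[0,0,0],1],[[0,0,-0.28],[0,0,0],1],[[0,0,-0.28],[0,0,0],1]]}}

```text
t: 9.35
ee_pos: [526.6, 347.5, 122.9]
orientation: [1.49, 2.763, 0.007]
ft_force: [0.1, 0.1, -0.5]
width: 87.9
grasp_force: 0.0
```

```bash
python3 - <<'E'
from h import *
o=get_obs();print(o["ee_pos"],o["qpos"].round(2),o["width"])
im=get_image("wrist");save(im,"g_wrist.png",s=1.5);np.save("g_wrist.npy",im,allow_pickle=True)
print(proj(im,(526,346,74)),proj(im,(526,346,12)))
go((526,346,300),None)
E
```

```text
[526.6273505  347.47326065 122.85426564] [ 0.56  0.55  1.68 -0.    0.9  -0.02] 87.85915511658688
(np.float64(254.45351602571003), np.float64(219.1756060341961)) (np.float64(254.34731903445262), np.float64(195.6394650879596))
shift [-0.0032, 0.0013, -0.5964] turn [] |mm| 179
```

View pics/g_wrist.png

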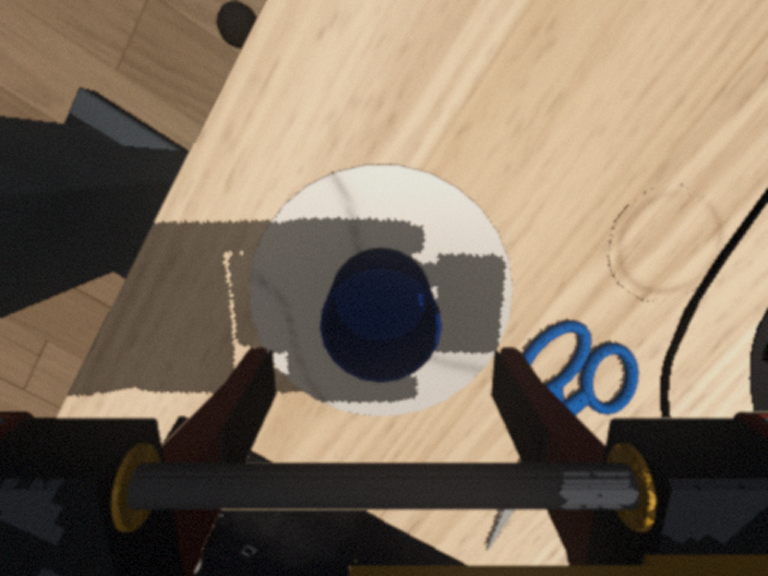

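The blue pot stands centred on the board (rim at (254,216), board (254,193) in original pixels, both offset alike from prediction). Next, cream.

```bash
python3 - <<'E'
from h import *
go((470,90,250),.1)
E
```

```text
shift [-0.6137, -0.6237, -0.4308] turn [[0.0011, -0.0003, 0.321], [0.0003, 0.0014, -1.7734]] |mm| 293
```

{"api": "step_arm", "payload": {"deltas": [[[0,0,-0.14],[0,0,0],1],[[0,0,-0.28],[0,0,0],1],[[-0.61,-0.62,-0.43],[0,0,0.32],1],[[-0.61,-0.62,-0.43],[0,0,0.32],1],[[-0.61,-0.62,-0.43],[0,0,0.32],1],[[-0.61,-0.62,-0.43],[0,0,0.32],1],[[-0.61,-0.62,-0.43],[0,0,0.32],1],[[-0.61,-0.62,-0.43],[0,0,0.32],1],[[-0.61,-0.62,-0.43],[0,0,0.32],1],[[-0.61,-0.62,-0.43],[0,0,0.32],1],[[-0.61,-0.62,-0.43],[0,0,0.32],1]]}}

```text
t: 10.32
ee_pos: [469.7, 90.8, 248.5]
orientation: [-2.108, -2.328, 0.001]
ft_force: [0.9, -0.7, 0.4]
width: 87.8
grasp_force: 0.0
```

```bash
python3 - <<'E'
from h import *
go((431,-157,102),-.347)
E
```

```text
shift [-0.8093, -0.2097, 0.4885] turn [[-0.001, 0.0001, 0.2975], [-0.0001, -0.0013, -1.7968]] |mm| 290
```

{"api": "step_arm", "payload": {"deltas": [[[-0.81,-0.21,0.0],[0,0,0.298],1],[[-0.81,-0.21,0.0],[0,0,0.298],1],[[-0.81,-0.21,0.0],[0,0,0.298],1],[[-0.81,-0.21,0.0],[0,0,0.298],1],[[-0.81,-0.21,0.0],[0,0,0.298],1],[[-0.81,-0.21,0.0],[0,0,0.298],1],[[-0.81,-0.21,0.12],[0,0,0.298],1],[[-0.81,-0.21,0.24],[0,0,0.298],1],[[-0.81,-0.21,0.36],[0,0,0.298],1],[[-0.81,-0.21,0.45],[0,0,0.298],1],[[-0.81,-0.21,0.488],[0,0,0.298],1],[[-0.81,-0.21,0.488],[0,0,0.298],1],[[-0.81,-0.21,0.488],[0,0,0.298],1]]}}

```text
t: 11.4
ee_pos: [432.1, -155.6, 101.8]
orientation: [-2.567, -1.807, 0.002]
ft_force: [-0.1, 0.1, 0.6]
width: 87.7
grasp_force: 0.0
```

```bash
python3 - <<'E'
from h import *
o=get_obs();print(o["ee_pos"],o["qpos"].round(2),o["width"])
im=get_image("wrist");save(im,"h_wrist.png",s=1.5);np.save("h_wrist.npy",im,allow_pickle=True)
print(proj(im,(o["ee_pos"][0],o["ee_pos"][1],54)))
E
```

```text
[ 432.10174272 -155.6351875   101.7922722 ] [-0.37  0.38  2.07  0.    0.69 -0.03] 87.65778044306906
(np.float64(254.55535537660074), np.float64(218.35432208285576))
```

View pics/h_wrist.png

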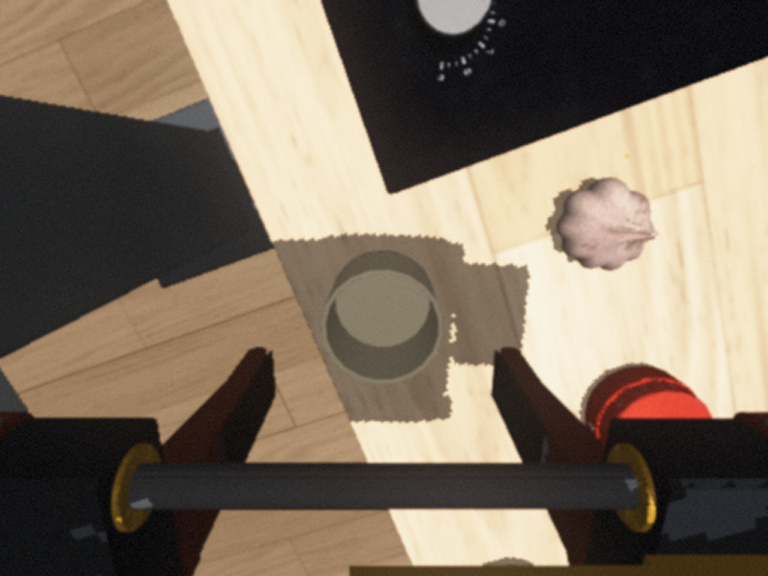

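Cream rim spans columns 323–441, bottom row 382 (shown scale): identical to blue's relation to the tool. Grip here.

{"api": "step_arm", "payload": {"deltas": [[[0,0,0.12],[0,0,0],1],[[0,0,0.22],[0,0,0],1],[[0,0,0.265],[0,0,0],1],[[0,0,0.265],[0,0,0],1],[[0,0,0.265],[0,0,0],-1],[[0,0,0.265],[0,0,0],-1],[[0,0,0.265],[0,0,0],-1],[[0,0,0.265],[0,0,0],-1],[[0,0,0.265],[0,0,0],-1],[[0,0,0.265],[0,0,0],-1],[[0,0,0.265],[0,0,0],-1],[[0,0,0.265],[0,0,0],-1]]}}

```text
t: 12.45
ee_pos: [432.6, -156.9, 24.7]
orientation: [2.569, 1.806, 0.001]
ft_force: [-1.0, 1.0, 8.9]
width: 62.1
grasp_force: 30.0
```

```bash
python3 - <<'E'
from h import *
go((500,110,220),.2)
E
```

```text
shift [0.913, -0.0888, -0.6513] turn [[0.0009, 0.0003, -0.3636], [0.0004, -0.0013, 1.7308]] |mm| 338
```

{"api": "step_arm", "payload": {"deltas": [[[0,0,-0.1],[0,0,0],-1],[[0,0,-0.23],[0,0,0],-1],[[0,0,-0.37],[0,0,0],-1],[[0,0,-0.5],[0,0,0],-1],[[0,0,-0.63],[0,0,0],-1],[[0.91,-0.09,-0.65],[0,0,-0.364],-1],[[0.91,-0.09,-0.65],[0,0,-0.364],-1],[[0.91,-0.09,-0.65],[0,0,-0.364],-1],[[0.91,-0.09,-0.65],[0,0,-0.364],-1],[[0.91,-0.09,-0.65],[0,0,-0.364],-1],[[0.91,-0.09,-0.65],[0,0,-0.364],-1],[[0.91,-0.09,-0.65],[0,0,-0.364],-1],[[0.91,-0.09,-0.65],[0,0,-0.364],-1],[[0.91,-0.09,-0.65],[0,0,-0.364],-1]]}}

```text
t: 13.62
ee_pos: [499.0, 110.5, 218.7]
orientation: [1.984, 2.435, 0.0]
ft_force: [-0.1, 0.0, -1.3]
width: 62.2
grasp_force: 30.0
```

```bash
python3 - <<'E'
from h import *
print(get_obs()["width"])
go((525.6,346.8,220),2*np.arctan2(1.491,2.764)-np.pi/2 if 0 else .581)
o=get_obs();print(R.from_rotvec([1.491,2.764,.002]).as_matrix()[:,1])
E
```

```text
62.17306825629017
shift [0.7536, 0.2459, -0.0044] turn [[0.0002, 0.0001, -0.2517], [0.0002, -0.0002, 1.8426]] |mm| 238
[0.83569115 0.54919726 0.00163665]
```

{"api": "step_arm", "payload": {"deltas": [[[0.754,0.246,0],[0,0,-0.252],-1],[[0.754,0.246,0],[0,0,-0.252],-1],[[0.754,0.246,0],[0,0,-0.252],-1],[[0.754,0.246,0],[0,0,-0.252],-1],[[0.754,0.246,0],[0,0,-0.252],-1],[[0.754,0.246,0],[0,0,-0.252],-1],[[0.754,0.246,0],[0,0,-0.252],-1],[[0.754,0.246,0],[0,0,-0.252],-1],[[0.754,0.246,0],[0,0,-0.252],-1],[[0.754,0.246,0.1],[0,0,-0.252],-1],[[0.754,0.246,0.22],[0,0,-0.252],-1],[[0.754,0.246,0.32],[0,0,-0.252],-1],[[0.754,0.246,0.375],[0,0,-0.252],-1],[[0.754,0.246,0.375],[0,0,-0.252],-1],[[0.754,0.246,0.375],[0,0,-0.252],-1]]}}

```text
t: 14.87
ee_pos: [526.2, 343.6, 105.7]
orientation: [-1.498, -2.76, 0.003]
ft_force: [0.8, 0.4, -2.0]
width: 62.0
grasp_force: 30.0
```

```bash
python3 - <<'E'
from h import *
go((525.6,346.8,93),.581);print(get_obs()["ft_force"])
E
```

```text
shift [0.0101, 0.0041, 0.0422] turn [[-0.0015, 0.0001, -0.003], [0.0001, 0.0023, 2.0914]] |mm| 13
[ 0.77670667  0.35352722 -1.97333495]
```

{"api": "step_arm", "payload": {"deltas": [[[0.009,0.004,0],[0,0,0],-1],[[0.009,0.004,0.01],[0,0,0],-1],[[0.009,0.004,0.02],[0,0,0],-1],[[0.009,0.004,0.03],[0,0,0],-1],[[0.009,0.004,0.034],[0,0,0],-1],[[0.009,0.004,0.034],[0,0,0],-1]]}}

```text
t: 15.37
ee_pos: [525.8, 348.5, 95.6]
orientation: [-1.495, -2.763, 0.001]
ft_force: [0.4, -0.6, -1.6]
width: 61.7
grasp_force: 30.0
```

{"api": "step_arm", "payload": {"deltas": [[[0,0,0.004],[0,0,0],-1],[[0,0,0.009],[0,0,0],-1],[[0,0,0.009],[0,0,0],-1]]}}

```text
t: 15.62
ee_pos: [525.9, 348.5, 92.8]
orientation: [-1.495, -2.763, 0.0]
ft_force: [0.9, 0.3, -1.0]
width: 62.3
grasp_force: 30.0
```

{"api": "step_arm", "payload": {"deltas": [[[0,0,0.003],[0,0,0],-1],[[0,0,0.006],[0,0,0],-1],[[0,0,0.006],[0,0,0],-1]]}}

```text
t: 15.87
ee_pos: [526.1, 348.7, 92.7]
orientation: [1.495, 2.763, 0.0]
ft_force: [-3.5, -2.4, 10.1]
width: 62.1
grasp_force: 30.0
```

{"api": "step_arm", "payload": {"deltas": [[[0,0,0],[0,0,0],1],[[0,0,0],[0,0,0],1],[[0,0,0],[0,0,0],1],[[0,0,0],[0,0,0],1],[[0,0,0],[0,0,0],1],[[0,0,-0.05],[0,0,0],1],[[0,0,-0.15],[0,0,0],1],[[0,0,-0.256],[0,0,0],1],[[0,0,-0.256],[0,0,0],1],[[0,0,-0.256],[0,0,0],1]]}}

```text
t: 16.7
ee_pos: [527.2, 349.3, 170.1]
orientation: [1.495, 2.761, 0.006]
ft_force: [-1.1, 0.1, -0.6]
width: 87.8
grasp_force: 0.0
```

```bash
python3 - <<'E'
from h import *
o=get_obs();print(o["ee_pos"],o["width"])
im=get_image("wrist");save(im,"i_wrist.png",s=1.5);np.save("i_wrist.npy",im,allow_pickle=True)
print(circ(im,(254.5,216),36,42,10))
for n in "gh":
    print(n,circ(np.load(n+"_wrist.npy",allow_pickle=True).item(),(254.5,216),36,42,10))
print(proj(im,(o["ee_pos"][0],o["ee_pos"][1],122)))
go((480,60,260),0)
E
```

```text
[527.15010768 349.34778392 170.07853583] 87.83541026887573
[array([252.5, 215.5,  38. ], dtype=float32), array([255.5, 216.5,  38. ], dtype=float32), array([255.5, 212.5,  40.3], dtype=float32), array([256.5, 207.5,  41.4], dtype=float32)]
g [array([253.5, 215.5,  40.3], dtype=float32), array([251.5, 212.5,  41.4], dtype=float32), array([249.5, 216.5,  36.9], dtype=float32), array([253.5, 220.5,  37. ], dtype=float32)]
h [array([253.5, 216.5,  37. ], dtype=float32), array([255.5, 210.5,  41.4], dtype=float32), array([256.5, 216.5,  39.1], dtype=float32), array([253.5, 219.5,  40.3], dtype=float32)]
(np.float64(256.2835023799745), np.float64(218.3942161063892))
shift [-0.7217, -0.6545, -0.3059] turn [[0.0007, -0.0002, 0.3857], [0.0003, 0.0009, -1.7087]] |mm| 306
```

View pics/i_wrist.png

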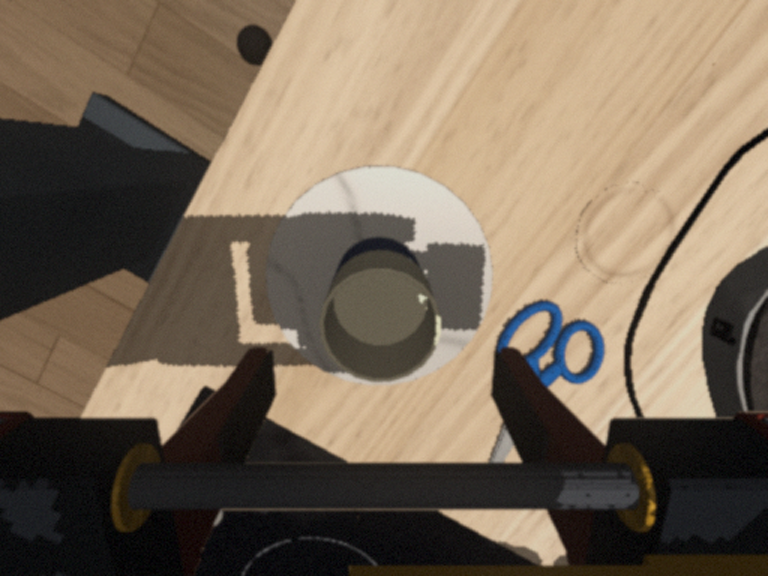

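Cream sits home on blue, rim at (254,216), the same relation to the tool as before. Now green.

{"api": "step_arm", "payload": {"deltas": [[[0,0,-0.14],[0,0,0],1],[[0,0,-0.28],[0,0,0],1],[[-0.72,-0.65,-0.3],[0,0,0.385],1],[[-0.72,-0.65,-0.3],[0,0,0.385],1],[[-0.72,-0.65,-0.3],[0,0,0.385],1],[[-0.72,-0.65,-0.3],[0,0,0.385],1],[[-0.72,-0.65,-0.3],[0,0,0.385],1],[[-0.72,-0.65,-0.3],[0,0,0.385],1],[[-0.72,-0.65,-0.3],[0,0,0.385],1],[[-0.72,-0.65,-0.3],[0,0,0.385],1],[[-0.72,-0.65,-0.3],[0,0,0.385],1]]}}

```text
t: 17.67
ee_pos: [479.9, 59.3, 256.9]
orientation: [-2.224, -2.217, 0.003]
ft_force: [-0.2, -0.6, -0.0]
width: 87.9
grasp_force: 0.0
```

```bash
python3 - <<'E'
from h import *
print(get_obs()["qpos"].round(2));go((461,-230,260),-.47)
E
```

```text
[0.1  0.17 1.9  0.   1.07 0.1 ]
shift [-0.9645, -0.0598, -0.0101] turn [[-0.0015, 0.0004, 0.3112], [-0.0006, -0.002, -1.7831]] |mm| 290
```

{"api": "step_arm", "payload": {"deltas": [[[-0.96,-0.06,0],[0,0,0.32],1],[[-0.96,-0.06,0],[0,0,0.32],1],[[-0.96,-0.06,0],[0,0,0.32],1],[[-0.96,-0.06,0],[0,0,0.32],1],[[-0.96,-0.06,0],[0,0,0.32],1],[[-0.96,-0.06,0],[0,0,0.32],1],[[-0.96,-0.06,0],[0,0,0.32],1],[[-0.96,-0.06,0],[0,0,0.32],1],[[-0.96,-0.06,0],[0,0,0.32],1]]}}

```text
t: 18.42
ee_pos: [463.3, -227.3, 256.9]
orientation: [-2.685, -1.627, 0.001]
ft_force: [-1.3, 0.6, 0.6]
width: 87.8
grasp_force: 0.0
```

```bash
python3 - <<'E'
from h import *
go((442,-406,94.8),-.744)
E
```

```text
shift [-0.5611, 0.2136, 0.5397] turn [[-0.0013, -0.0001, 0.1753], [0.0002, -0.0018, -1.9191]] |mm| 242
```

{"api": "step_arm", "payload": {"deltas": [[[-0.56,0.213,0],[0,0,0.175],1],[[-0.56,0.213,0],[0,0,0.175],1],[[-0.56,0.213,0],[0,0,0.175],1],[[-0.56,0.213,0],[0,0,0.175],1],[[-0.56,0.213,0.1],[0,0,0.175],1],[[-0.56,0.213,0.22],[0,0,0.175],1],[[-0.56,0.213,0.34],[0,0,0.175],1],[[-0.56,0.213,0.46],[0,0,0.175],1],[[-0.56,0.213,0.54],[0,0,0.175],1],[[-0.56,0.213,0.54],[0,0,0.175],1],[[-0.56,0.213,0.54],[0,0,0.175],1]]}}

```text
t: 19.33
ee_pos: [442.8, -402.9, 94.7]
orientation: [-2.87, -1.267, 0.002]
ft_force: [0.9, 0.1, -0.4]
width: 87.7
grasp_force: 0.0
```

```bash
python3 - <<'E'
from h import *
o=get_obs();print(o["ee_pos"],o["qpos"].round(2))
im=get_image("wrist");save(im,"j_wrist.png",s=1.5);np.save("j_wrist.npy",im,allow_pickle=True)
print(proj(im,(o["ee_pos"][0],o["ee_pos"][1],46)))
h=cv2.cvtColor(im["pixels"],cv2.COLOR_RGB2HSV);m=((abs(h[...,0].astype(int)-60)<18)&(h[...,1]>60)).astype(np.uint8);m=cv2.morphologyEx(m,cv2.MORPH_OPEN,np.ones((3,3)))
n,l,s,c=cv2.connectedComponentsWithStats(m);print(s[1:][s[1:,4]>100])
E
```

```text
[ 442.82987687 -402.9163601    94.69368971] [-0.76  0.56  1.76  0.    0.83 -0.02]
(np.float64(253.7918767246623), np.float64(218.41126678737965))
[[ 222  177   79   85 5166]]
```

{"api": "step_arm", "payload": {"deltas": [[[-0.016,0.016,0],[0,0,0],1],[[-0.016,0.016,0],[0,0,0],1],[[-0.016,0.016,0],[0,0,0],1]]}}

```text
t: 19.63
ee_pos: [443.8, -413.3, 98.0]
orientation: [2.873, 1.264, 0.002]
ft_force: [1.1, 0.3, 0.1]
width: 87.8
grasp_force: 0.0
```

```bash
python3 - <<'E'
from h import *
o=get_obs();print(o["ee_pos"],o["qpos"].round(2))
im=get_image("wrist");np.save("k_wrist.npy",im,allow_pickle=True);save(im,"k_wrist.png",s=1.5)
h=cv2.cvtColor(im["pixels"],cv2.COLOR_RGB2HSV);m=((abs(h[...,0].astype(int)-60)<18)&(h[...,1]>60)).astype(np.uint8);m=cv2.morphologyEx(m,cv2.MORPH_OPEN,np.ones((3,3)))
n,l,s,c=cv2.connectedComponentsWithStats(m);print(s[1:][s[1:,4]>100])
E
```

```text
[ 443.77900762 -413.30070166   97.95782457] [-0.77  0.56  1.75  0.    0.83 -0.03]
[[ 211  169   79   83 4993]]
```

View pics/k_wrist.png

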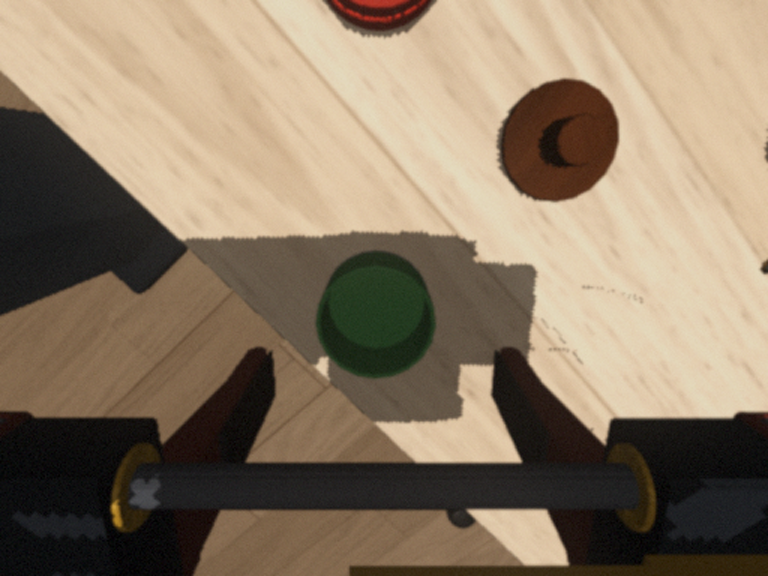

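Green is now within 3 px of the reference position (centre 250, bottom 252); correcting while descending, then gripping. (The lid lies clear to the upper right.)

{"api": "step_arm", "payload": {"deltas": [[[0.006,-0.008,0.1],[0,0,0],1],[[0.006,-0.008,0.2],[0,0,0],1],[[0.006,-0.008,0.265],[0,0,0],1],[[0.006,-0.008,0.265],[0,0,0],1],[[0.006,-0.008,0.265],[0,0,0],-1],[[0.006,-0.008,0.265],[0,0,0],-1],[[0.006,-0.008,0.265],[0,0,0],-1],[[0.006,-0.008,0.265],[0,0,0],-1],[[0.006,-0.008,0.265],[0,0,0],-1],[[0.006,-0.008,0.265],[0,0,0],-1],[[0.006,-0.008,0.265],[0,0,0],-1],[[0.006,-0.008,0.265],[0,0,0],-1]]}}

```text
t: 20.68
ee_pos: [442.7, -409.9, 18.0]
orientation: [2.874, 1.265, 0.001]
ft_force: [-1.3, 1.2, 6.7]
width: 60.5
grasp_force: 30.0
```

{"api": "step_arm", "payload": {"deltas": [[[0,0,-0.1],[0,0,0],-1],[[0,0,-0.23],[0,0,0],-1],[[0,0,-0.37],[0,0,0],-1],[[0,0,-0.5],[0,0,0],-1],[[0,0,-0.63],[0,0,0],-1],[[0,0,-0.77],[0,0,0],-1],[[0.7,-0.65,-0.77],[0,0,-0.25],-1],[[0.7,-0.65,-0.77],[0,0,-0.25],-1],[[0.7,-0.65,-0.77],[0,0,-0.25],-1],[[0.7,-0.65,-0.77],[0,0,-0.25],-1],[[0.7,-0.65,-0.77],[0,0,-0.25],-1],[[0.7,-0.65,-0.77],[0,0,-0.25],-1],[[0.7,-0.65,-0.77],[0,0,-0.25],-1],[[0.7,-0.65,-0.77],[0,0,-0.25],-1],[[0.7,-0.65,-0.77],[0,0,-0.25],-1]]}}

```text
t: 21.93
ee_pos: [440.0, -121.1, 248.0]
orientation: [2.585, 1.784, 0.001]
ft_force: [0.7, 0.0, -0.9]
width: 60.1
grasp_force: 30.0
```

```bash
python3 - <<'E'
from h import *
o=get_obs();print(o["width"],o["qpos"].round(2));go((480,120,250),.2)
E
```

```text
60.14310379987808 [-0.29  0.14  1.96 -0.    1.04  0.07]
shift [0.7987, -0.1605, -0.0067] turn [[0.0005, 0.0002, -0.3751], [0.0003, -0.0006, 1.7193]] |mm| 244
```

```bash
python3 - <<'E'
from h import *
o=get_obs()
im=get_image("wrist");save(im,"l_wrist.png",s=1.5)
h=cv2.cvtColor(im["pixels"],cv2.COLOR_RGB2HSV);m=((abs(h[...,0].astype(int)-60)<20)&(h[...,1]>60)).astype(np.uint8);m=cv2.morphologyEx(m,cv2.MORPH_OPEN,np.ones((3,3)))
n,l,s,c=cv2.connectedComponentsWithStats(m);i=1+s[1:,4].argmax();print(s[i],c[i])
for v in range(s[i][1],s[i][1]+s[i][3],8):
    u=np.where(l[v]==i)[0];print(v,u.min(),u.max(),end=" | ")
# expected outline of rim and shoulder circle, pot centred on the tool axis
a=np.linspace(0,6.28,60)
for dz in(28,-12):
    q=np.array([proj(im,o["ee_pos"]+[31*np.cos(x),31*np.sin(x),dz]) for x in a]);print("\nexp",dz,q.min(0).round(1),q.max(0).round(1))
E
```

```text
[  196   197   119   112 10794] [254.86724106 257.44515472]
197 247 260 | 205 227 283 | 213 218 291 | 221 213 297 | 229 209 300 | 237 206 303 | 245 201 308 | 253 198 312 | 261 197 314 | 269 196 314 | 277 196 314 | 285 197 313 | 293 203 307 | 301 208 302 | 
exp 28 [192.6 214.8] [315.2 323.1]

exp -12 [205.3 191.7] [303.  281.2]
```

```bash
python3 - <<'E'
from h import *
im=np.load("f_wrist.npy",allow_pickle=True).item();p=np.array([536.33572984,251.43371506,204.75186506])
h=cv2.cvtColor(im["pixels"],cv2.COLOR_RGB2HSV);m=((abs(h[...,0].astype(int)-115)<15)&(h[...,1]>110)).astype(np.uint8);m[:185]=0;m=cv2.morphologyEx(m,cv2.MORPH_OPEN,np.ones((3,3)))
n,l,s,c=cv2.connectedComponentsWithStats(m);i=1+s[1:,4].argmax();print(s[i],c[i])
for v in range(s[i][1],s[i][1]+s[i][3],8):
    u=np.where(l[v]==i)[0];print(v,u.min(),u.max(),end=" | ")
a=np.linspace(0,6.28,60)
for dz in(36,-20):
    q=np.array([proj(im,p+[31*np.cos(x),31*np.sin(x),dz]) for x in a]);print("\nexp",dz,q.min(0).round(1),q.max(0).round(1))
E
```

```text
[  192   194   127   115 10319] [251.36738056 261.167555  ]
194 251 253 | 202 227 260 | 210 219 268 | 218 213 279 | 226 210 284 | 234 207 295 | 242 202 304 | 250 199 309 | 258 196 313 | 266 194 316 | 274 192 317 | 282 192 317 | 290 194 316 | 298 199 313 | 306 204 307 | 
exp 36 [192.4 221.2] [321.6 334.1]

exp -20 [209.7 188.3] [303.5 274.8]
```

View pics/l_wrist.png

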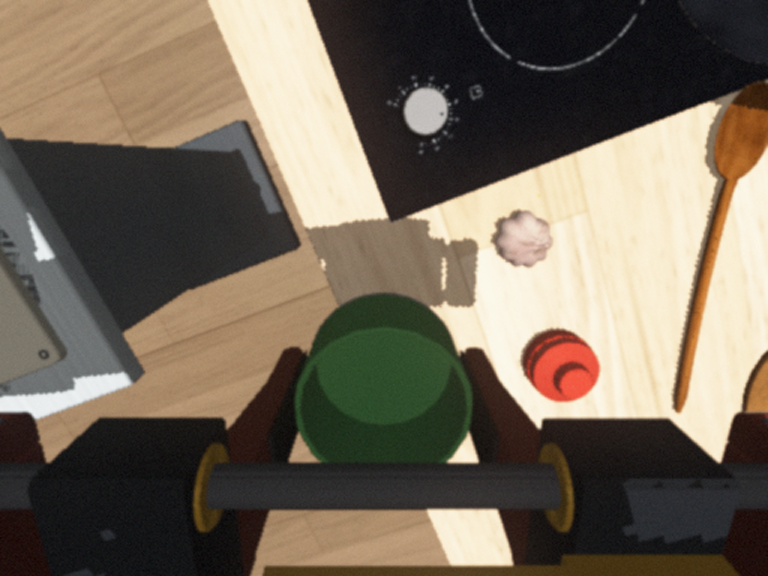

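Green hangs upright and centred between the fingers (rim columns 196–314, top row 197), offset from prediction exactly as blue was. Carry on to the tower.

{"api": "step_arm", "payload": {"deltas": [[[0.8,-0.16,0],[0,0,-0.375],-1],[[0.8,-0.16,0],[0,0,-0.375],-1],[[0.8,-0.16,0],[0,0,-0.375],-1],[[0.8,-0.16,0],[0,0,-0.375],-1],[[0.8,-0.16,0],[0,0,-0.375],-1],[[0.8,-0.16,0],[0,0,-0.375],-1],[[0.8,-0.16,0],[0,0,-0.375],-1],[[0.8,-0.16,0],[0,0,-0.375],-1],[[0.8,-0.16,0],[0,0,-0.375],-1]]}}

```text
t: 22.73
ee_pos: [481.6, 117.3, 247.3]
orientation: [-1.994, -2.427, 0.001]
ft_force: [0.3, -1.1, -1.5]
width: 60.2
grasp_force: 30.0
```

```bash
python3 - <<'E'
from h import *
o=get_obs();print(o["width"]);go((526,348,250),.581)
E
```

```text
60.218160507707545
shift [0.7256, 0.2944, -0.0095] turn [[-0.0005, 0.0003, -0.2572], [0.0004, 0.0007, 1.8372]] |mm| 235
```

{"api": "step_arm", "payload": {"deltas": [[[0.726,0.294,0],[0,0,-0.257],-1],[[0.726,0.294,0],[0,0,-0.257],-1],[[0.726,0.294,0],[0,0,-0.257],-1],[[0.726,0.294,0],[0,0,-0.257],-1],[[0.726,0.294,0],[0,0,-0.257],-1],[[0.726,0.294,0],[0,0,-0.257],-1],[[0.726,0.294,0],[0,0,-0.257],-1],[[0.726,0.294,0],[0,0,-0.257],-1],[[0.726,0.294,0],[0,0,-0.257],-1],[[0.726,0.294,0.1],[0,0,-0.257],-1],[[0.726,0.294,0.22],[0,0,-0.257],-1],[[0.726,0.294,0.3],[0,0,-0.257],-1],[[0.726,0.294,0.335],[0,0,-0.257],-1],[[0.726,0.294,0.335],[0,0,-0.257],-1],[[0.726,0.294,0.335],[0,0,-0.257],-1],[[0.726,0.294,0.335],[0,0,-0.257],-1]]}}

```text
t: 24.07
ee_pos: [526.7, 349.3, 149.0]
orientation: [1.492, 2.763, 0.004]
ft_force: [-1.2, 0.8, -0.5]
width: 60.1
grasp_force: 30.0
```

```bash
python3 - <<'E'
from h import *
go((526.2,348.5,134),.572);print(get_obs()["ft_force"])
E
```

```text
shift [-0.0013, -0.003, 0.05] turn [[0.0018, 0.0, 0.0057], [-0.0001, 0.0029, -2.0887]] |mm| 15
[-1.19254845  0.84731168 -0.52715745]
```

{"api": "step_arm", "payload": {"deltas": [[[-0.001,-0.003,0.015],[0,0,0],-1],[[-0.001,-0.003,0.03],[0,0,0],-1],[[-0.001,-0.003,0.04],[0,0,0],-1],[[-0.001,-0.003,0.04],[0,0,0],-1]]}}

```text
t: 24.4
ee_pos: [524.5, 348.5, 134.6]
orientation: [-1.491, -2.765, 0.001]
ft_force: [-0.5, -0.1, -0.5]
width: 60.3
grasp_force: 30.0
```

{"api": "step_arm", "payload": {"deltas": [[[0,0,0.004],[0,0,0],-1],[[0,0,0.007],[0,0,0],-1],[[0,0,0.007],[0,0,0],-1]]}}

```text
t: 24.65
ee_pos: [525.0, 348.8, 134.0]
orientation: [1.491, 2.765, 0.001]
ft_force: [-1.3, -1.9, 6.5]
width: 60.4
grasp_force: 30.0
```

{"api": "step_arm", "payload": {"deltas": [[[0,0,0.002],[0,0,0],-1],[[0,0,0.002],[0,0,0],1],[[0,0,0],[0,0,0],1],[[0,0,0],[0,0,0],1],[[0,0,0],[0,0,0],1],[[0,0,0],[0,0,0],1],[[0,0,-0.05],[0,0,0],1],[[0,0,-0.15],[0,0,0],1],[[0,0,-0.257],[0,0,0],1],[[0,0,-0.257],[0,0,0],1],[[0,0,-0.257],[0,0,0],1]]}}

```text
t: 25.57
ee_pos: [525.9, 349.3, 212.1]
orientation: [1.49, 2.763, 0.006]
ft_force: [-0.0, 0.3, 0.9]
width: 88.0
grasp_force: 0.0
```

```bash
python3 - <<'E'
from h import *
o=get_obs();print(o["ee_pos"],o["width"])
im=get_image("wrist");np.save("m_wrist.npy",im,allow_pickle=True)
h=cv2.cvtColor(im["pixels"],cv2.COLOR_RGB2HSV);m=((abs(h[...,0].astype(int)-60)<18)&(h[...,1]>60)).astype(np.uint8);m=cv2.morphologyEx(m,cv2.MORPH_OPEN,np.ones((3,3)))
n,l,s,c=cv2.connectedComponentsWithStats(m);print(s[1:][s[1:,4]>100]);print(proj(im,(*o["ee_pos"][:2],162)))
go((526.2,348.5,300),None);go((480,60,300),0)
E
```

```text
[525.94670634 349.33345365 212.13085052] 88.02096521978378
[[ 214  171   80   83 4831]]
(np.float64(256.2674975346952), np.float64(217.41975926905542))
shift [-0.0028, 0.0034, -0.2987] turn [] |mm| 90
shift [-0.7218, -0.6535, -0.2993] turn [[0.0006, -0.0002, 0.3877], [0.0003, 0.0008, -1.7067]] |mm| 306
```

```bash
python3 - <<'E'
from h import *
im=np.load("k_wrist.npy",allow_pickle=True).item();print(plane(im,(373.7,93),12))
h=cv2.cvtColor(im["pixels"],cv2.COLOR_RGB2HSV);print(h[110,335:415:10].tolist(),h[93,375:400:6].tolist())
E
```

```text
[ 574.65770672 -410.24369589   12.        ]
[[16, 81, 79], [11, 181, 86], [11, 167, 81], [12, 184, 68], [7, 140, 42], [9, 175, 64], [10, 175, 80], [11, 146, 98]] [[11, 179, 84], [10, 189, 81], [9, 175, 86], [11, 188, 80], [10, 176, 81]]
```

{"api": "step_arm", "payload": {"deltas": [[[0,0,-0.14],[0,0,0],1],[[0,0,-0.28],[0,0,0],1],[[-0.72,-0.65,-0.3],[0,0,0.385],1],[[-0.72,-0.65,-0.3],[0,0,0.385],1],[[-0.72,-0.65,-0.3],[0,0,0.385],1],[[-0.72,-0.65,-0.3],[0,0,0.385],1],[[-0.72,-0.65,-0.3],[0,0,0.385],1],[[-0.72,-0.65,-0.3],[0,0,0.385],1],[[-0.72,-0.65,-0.3],[0,0,0.385],1],[[-0.72,-0.65,-0.3],[0,0,0.385],1],[[-0.72,-0.65,-0.3],[0,0,0.385],1]]}}

```text
t: 26.53
ee_pos: [479.7, 59.2, 298.9]
orientation: [-2.221, -2.22, 0.003]
ft_force: [-0.1, 0.4, -0.5]
width: 88.1
grasp_force: 0.0
```

```bash
python3 - <<'E'
from h import *
go((530,-220,280),-.4)
E
```

```text
shift [-0.9306, 0.1681, 0.0627] turn [[-0.0014, 0.0003, 0.2666], [-0.0005, -0.002, -1.8278]] |mm| 284
```

{"api": "step_arm", "payload": {"deltas": [[[-0.93,0.168,0.06],[0,0,0.267],1],[[-0.93,0.168,0.06],[0,0,0.267],1],[[-0.93,0.168,0.06],[0,0,0.267],1],[[-0.93,0.168,0.06],[0,0,0.267],1],[[-0.93,0.168,0.06],[0,0,0.267],1],[[-0.93,0.168,0.06],[0,0,0.267],1],[[-0.93,0.168,0.06],[0,0,0.267],1],[[-0.93,0.168,0.06],[0,0,0.267],1],[[-0.93,0.168,0.06],[0,0,0.267],1]]}}

```text
t: 27.28
ee_pos: [532.4, -217.9, 280.3]
orientation: [-2.615, -1.737, 0.002]
ft_force: [-0.0, 0.2, -0.5]
width: 87.8
grasp_force: 0.0
```

```bash
python3 - <<'E'
from h import *
go((574,-409,85),-.619)
E
```

```text
shift [-0.534, 0.3763, 0.6498] turn [[-0.0018, -0.0001, 0.1474], [0.0002, -0.0026, -1.9469]] |mm| 276
```

{"api": "step_arm", "payload": {"deltas": [[[-0.534,0.376,0],[0,0,0.147],1],[[-0.534,0.376,0],[0,0,0.147],1],[[-0.534,0.376,0],[0,0,0.147],1],[[-0.534,0.376,0],[0,0,0.147],1],[[-0.534,0.376,0.1],[0,0,0.147],1],[[-0.534,0.376,0.22],[0,0,0.147],1],[[-0.534,0.376,0.35],[0,0,0.147],1],[[-0.534,0.376,0.48],[0,0,0.147],1],[[-0.534,0.376,0.6],[0,0,0.147],1],[[-0.534,0.376,0.65],[0,0,0.147],1],[[-0.534,0.376,0.65],[0,0,0.147],1],[[-0.534,0.376,0.65],[0,0,0.147],1],[[-0.534,0.376,0.65],[0,0,0.147],1]]}}

```text
t: 28.37
ee_pos: [576.2, -409.2, 89.5]
orientation: [2.788, 1.442, 0.003]
ft_force: [-0.5, 0.0, 0.4]
width: 88.1
grasp_force: 0.0
```

```bash
cat > lid.py <<'E'
from h import *
o=get_obs();print(o["ee_pos"],o["qpos"].round(2))
im=get_image("wrist")
h=cv2.cvtColor(im["pixels"],cv2.COLOR_RGB2HSV).astype(int);m=((h[...,0]>4)&(h[...,0]<16)&(h[...,1]>125)&(h[...,2]<130)).astype(np.uint8);m[:140]=0;m[270:]=0;m[:,:175]=0;m[:,335:]=0;m=cv2.morphologyEx(m,cv2.MORPH_OPEN,np.ones((3,3)))
n,l,s,c=cv2.connectedComponentsWithStats(m);i=1+s[1:,4].argmax();print(s[i],c[i])
for v in range(s[i][1],s[i][1]+s[i][3],5):
    u=np.where(l[v]==i)[0];print(v,u.min(),u.max(),end=" | ")
print()
a=np.linspace(0,6.28,60);x,y,_=o["ee_pos"]
for r,z in((31,12),(31,6),(12,38)):
    q=np.array([proj(im,(x+r*np.cos(t),y+r*np.sin(t),z)) for t in a]);print("exp",r,z,q.min(0).round(1),q.max(0).round(1))
E
python3 lid.py
```

```text
[ 576.15474212 -409.24538197   89.52766783] [-0.63  0.69  1.51  0.    0.94 -0.02]
[ 220  179   69   61 2169] [256.35961272 211.78884278]
179 261 265 | 184 252 279 | 189 249 281 | 194 241 284 | 199 226 278 | 204 220 284 | 209 222 286 | 214 223 286 | 219 222 280 | 224 225 279 | 229 230 277 | 234 237 272 | 239 247 261 | 
exp 31 12 [217.  169.9] [290.2 239.4]
exp 31 6 [217.9 168.4] [289.4 236.5]
exp 12 38 [237.9 201.9] [269.3 231.3]
```

{"api": "step_arm", "payload": {"deltas": [[[-0.006,0,0.1],[0,0,0],1],[[-0.006,0,0.18],[0,0,0],1],[[-0.006,0,0.23],[0,0,0],1],[[-0.006,0,0.23],[0,0,0],1],[[-0.006,0,0.23],[0,0,0],1]]}}

```text
t: 28.83
ee_pos: [573.6, -410.8, 18.9]
orientation: [2.791, 1.442, 0.0]
ft_force: [1.1, 0.3, 0.8]
width: 87.6
grasp_force: 0.0
```

{"api": "step_arm", "payload": {"deltas": [[[0,0,0.012],[0,0,0],1],[[0,0,0.012],[0,0,0],1],[[0,0,0.012],[0,0,0],-1],[[0,0,0.012],[0,0,0],-1],[[0,0,0.012],[0,0,0],-1],[[0,0,0.012],[0,0,0],-1],[[0,0,0.012],[0,0,0],-1],[[0,0,0.012],[0,0,0],-1],[[0,0,0.012],[0,0,0],-1],[[0,0,0.012],[0,0,0],-1],[[0,0,0.012],[0,0,0],-1],[[0,0,0.012],[0,0,0],-1],[[0,0,0.012],[0,0,0],-1],[[0,0,0.012],[0,0,0],-1]]}}

```text
t: 30.0
ee_pos: [573.2, -410.6, 14.5]
orientation: [2.791, 1.442, 0.0]
ft_force: [1.2, 0.1, -0.8]
width: 23.2
grasp_force: 30.0
```

{"api": "step_arm", "payload": {"deltas": [[[0,0,-0.1],[0,0,0],-1],[[0,0,-0.23],[0,0,0],-1],[[0,0,-0.37],[0,0,0],-1],[[0,0,-0.5],[0,0,0],-1],[[0,0,-0.63],[0,0,0],-1],[[0,0,-0.77],[0,0,0],-1],[[0,0,-0.85],[0,0,0],-1],[[0.7,-0.65,-0.85],[0,0,-0.25],-1],[[0.7,-0.65,-0.85],[0,0,-0.25],-1],[[0.7,-0.65,-0.85],[0,0,-0.25],-1],[[0.7,-0.65,-0.85],[0,0,-0.25],-1],[[0.7,-0.65,-0.85],[0,0,-0.25],-1],[[0.7,-0.65,-0.85],[0,0,-0.25],-1],[[0.7,-0.65,-0.85],[0,0,-0.25],-1],[[0.7,-0.65,-0.85],[0,0,-0.25],-1],[[0.7,-0.65,-0.85],[0,0,-0.25],-1]]}}

```text
t: 31.33
ee_pos: [535.4, -124.8, 269.7]
orientation: [2.47, 1.941, -0.0]
ft_force: [0.3, -0.3, -1.0]
width: 23.4
grasp_force: 30.0
```

```bash
python3 - <<'E'
from h import *
o=get_obs();print(o["width"],o["qpos"].round(2));go((500,110,268),.2)
E
```

```text
23.42062432671409 [-0.25  0.26  1.75 -0.    1.13 -0.01]
shift [0.7327, -0.2996, 0.0055] turn [[0.0001, 0.0001, -0.2924], [0.0002, -0.0001, 1.802]] |mm| 237
```

{"api": "step_arm", "payload": {"deltas": [[[0.73,-0.3,0],[0,0,-0.292],-1],[[0.73,-0.3,0],[0,0,-0.292],-1],[[0.73,-0.3,0],[0,0,-0.292],-1],[[0.73,-0.3,0],[0,0,-0.292],-1],[[0.73,-0.3,0],[0,0,-0.292],-1],[[0.73,-0.3,0],[0,0,-0.292],-1],[[0.73,-0.3,0],[0,0,-0.292],-1],[[0.73,-0.3,0],[0,0,-0.292],-1],[[0.73,-0.3,0],[0,0,-0.292],-1]]}}

```text
t: 32.08
ee_pos: [501.3, 106.6, 269.4]
orientation: [1.994, 2.427, -0.001]
ft_force: [0.5, 0.4, -1.7]
width: 23.4
grasp_force: 30.0
```

```bash
python3 - <<'E'
from h import *
o=get_obs();print(o["width"],o["qpos"].round(2));go((525.6,348.8,260),.574)
E
```

```text
23.4202283713379 [ 0.19  0.2   1.83 -0.    1.11 -0.01]
shift [0.7761, 0.2362, 0.0309] turn [[-0.0001, 0.0004, -0.2523], [0.0006, 0.0001, 1.8421]] |mm| 244
```

{"api": "step_arm", "payload": {"deltas": [[[0.776,0.236,0],[0,0,-0.252],-1],[[0.776,0.236,0],[0,0,-0.252],-1],[[0.776,0.236,0],[0,0,-0.252],-1],[[0.776,0.236,0],[0,0,-0.252],-1],[[0.776,0.236,0],[0,0,-0.252],-1],[[0.776,0.236,0],[0,0,-0.252],-1],[[0.776,0.236,0],[0,0,-0.252],-1],[[0.776,0.236,0],[0,0,-0.252],-1],[[0.776,0.236,0],[0,0,-0.252],-1],[[0.776,0.236,0.1],[0,0,-0.252],-1],[[0.776,0.236,0.2],[0,0,-0.252],-1],[[0.776,0.236,0.27],[0,0,-0.252],-1],[[0.776,0.236,0.28],[0,0,-0.252],-1],[[0.776,0.236,0.28],[0,0,-0.252],-1],[[0.776,0.236,0.28],[0,0,-0.252],-1],[[0.776,0.236,0.28],[0,0,-0.252],-1]]}}

```text
t: 33.42
ee_pos: [526.2, 349.7, 187.4]
orientation: [1.502, 2.757, 0.004]
ft_force: [0.8, -0.2, -0.9]
width: 23.1
grasp_force: 30.0
```

```bash
python3 - <<'E'
from h import *
go((525.4,348.8,170.5),.574);print(get_obs()["ft_force"],get_obs()["width"])
E
```

```text
shift [-0.0012, -0.004, 0.0564] turn [[0.002, 0.0, -0.0007], [0.0001, -0.0031, 2.0937]] |mm| 17
[ 0.76073839 -0.17791023 -0.91694204] 23.139042722617
```

{"api": "step_arm", "payload": {"deltas": [[[-0.001,-0.003,0.015],[0,0,0],-1],[[-0.001,-0.003,0.03],[0,0,0],-1],[[-0.001,-0.003,0.04],[0,0,0],-1],[[-0.001,-0.003,0.046],[0,0,0],-1],[[-0.001,-0.003,0.046],[0,0,0],-1]]}}

```text
t: 33.83
ee_pos: [524.0, 349.0, 171.2]
orientation: [-1.501, -2.759, 0.001]
ft_force: [-1.0, 0.1, -1.6]
width: 23.4
grasp_force: 30.0
```

{"api": "step_arm", "payload": {"deltas": [[[0,0,0.004],[0,0,0],-1],[[0,0,0.007],[0,0,0],-1],[[0,0,0.007],[0,0,0],-1]]}}

```text
t: 34.08
ee_pos: [524.6, 349.3, 170.3]
orientation: [1.501, 2.759, 0.001]
ft_force: [-1.0, -1.5, 3.4]
width: 23.4
grasp_force: 30.0
```

{"api": "step_arm", "payload": {"deltas": [[[0,0,0.001],[0,0,0],-1],[[0,0,0],[0,0,0],1],[[0,0,0],[0,0,0],1],[[0,0,0],[0,0,0],1],[[0,0,0],[0,0,0],1],[[0,0,0],[0,0,0],1],[[0,0,0],[0,0,0],1],[[0,0,0],[0,0,0],1],[[0,0,-0.05],[0,0,0],1],[[0,0,-0.13],[0,0,0],1],[[0,0,-0.25],[0,0,0],1],[[0,0,-0.4],[0,0,0],1],[[0,0,-0.4],[0,0,0],1],[[-0.6,-0.3,-0.4],[0,0,0],1],[[-0.6,-0.3,-0.4],[0,0,0],1],[[-0.6,-0.3,-0.4],[0,0,0],1],[[-0.6,-0.3,-0.4],[0,0,0],1],[[-0.6,-0.3,-0.4],[0,0,0],1],[[-0.6,-0.3,-0.4],[0,0,0],1]]}}

```text
t: 35.67
ee_pos: [546.7, 143.9, 289.7]
orientation: [1.507, 2.755, -0.002]
ft_force: [0.3, -0.7, -0.2]
width: 87.9
grasp_force: 0.0
```

```bash
python3 - <<'E'
from h import *
o=get_obs();print(o["ee_pos"],o["width"],o["t"])
s=get_image("scene");t=get_image("top")
for n,im in(("scene",s),("top",t)):
    h=cv2.cvtColor(im["pixels"],cv2.COLOR_RGB2HSV).astype(int);H,S,V=h[...,0],h[...,1],h[...,2]
    x,y=proj(im,(525.5,347,110));x=int(x);y=int(y)
    for k,m,in(("green",(abs(H-60)<20)&(S>50)),("blue",(abs(H-120)<18)&(S>60)&(V<130)),("brown",(H>3)&(H<16)&(S>110)&(V<140))):
        m=m.astype(np.uint8);w=np.zeros_like(m);w[y-50:y+50,x-30:x+30]=1;_,l,st,c=cv2.connectedComponentsWithStats(m*w)
        if len(st)>1:i=1+st[1:,4].argmax();print(n,k,st[i],c[i].round(1))
    for k,z in(("board",12),("blue mid",46),("green mid",142),("lid disc",165),("knob top",194)):print(n,k,np.round(proj(im,(525.5,347,z)),1))
    for k,f,c in(("timer",lambda H,S,V:((H<7)|(H>173))&(S>120)&(V>90),None),):
        m=f(H,S,V).astype(np.uint8);_,l,st,c=cv2.connectedComponentsWithStats(m);i=1+st[1:,4].argmax();print(n,k,st[i],c[i].round(1))
E
```

```text
[546.74295298 143.9357226  289.66322622] 87.9021661765696 35.6667
scene green [201 123   9   9  33] [204.8 126.9]
scene blue [231 145   2   1   2] [231.5 145. ]
scene brown [218  83  17  26 152] [230.   93.2]
scene board [207.7 157.2]
scene blue mid [207.1 149.2]
scene green mid [205.3 125.1]
scene lid disc [204.8 119.1]
scene knob top [204.2 111.3]
scene timer [317 236  23  26 470] [328.3 248.9]
top blue [133 120  10  14  57] [137.7 125.1]
top board [135.2 168.2]
top blue mid [131.6 166.1]
top green mid [120.1 159.6]
top lid disc [117.1 157.9]
top knob top [113.  155.6]
top timer [339 150  20  21 318] [348.6 159.5]
```

```bash
python3 - <<'E'
from h import *
im=get_image("wrist");h=cv2.cvtColor(im["pixels"],cv2.COLOR_RGB2HSV).astype(int);H,S,V=h[...,0],h[...,1],h[...,2]
for k,z in(("board",12),("blue",46),("cream",96),("green",142),("lid",168),("knob",194)):
    u,v=proj(im,(525,348,z));print(k,round(u),round(v),h[int(v),int(u)].tolist() if 0<=v<384 and 0<=u<512 else "")
x,y=map(int,proj(im,(525,348,168)))
s=get_image("scene");g=cv2.cvtColor(s["pixels"],cv2.COLOR_RGB2HSV)
print("scene column HSV:",[(v,*g[v,205].tolist()) for v in range(104,164,3)])
for v in(126,136,148):print(v,[(u,*g[v,u].tolist()) for u in range(188,226,3)])
E
```

```text
board 325 27 [18, 62, 74]
blue 331 20 [46, 74, 45]
cream 343 6 [11, 177, 105]
green 357 -10 
lid 368 -23 
knob 381 -38 
scene column HSV: [(104, 18, 67, 230), (107, 19, 60, 234), (110, 16, 72, 223), (113, 13, 107, 93), (116, 13, 99, 80), (119, 13, 113, 86), (122, 12, 116, 99), (125, 40, 81, 97), (128, 40, 78, 98), (131, 40, 80, 99), (134, 24, 57, 120), (137, 20, 58, 157), (140, 19, 59, 159), (143, 19, 58, 158), (146, 6, 26, 98), (149, 150, 27, 76), (152, 147, 30, 77), (155, 147, 30, 76), (158, 150, 27, 76), (161, 15, 40, 128)]
126 [(188, 21, 51, 244), (191, 21, 51, 244), (194, 21, 53, 244), (197, 30, 71, 101), (200, 40, 79, 97), (203, 41, 82, 99), (206, 41, 81, 97), (209, 39, 79, 94), (212, 35, 70, 87), (215, 21, 50, 242), (218, 16, 71, 150), (221, 20, 37, 248), (224, 21, 36, 248)]
136 [(188, 21, 53, 244), (191, 21, 51, 245), (194, 21, 46, 246), (197, 18, 68, 190), (200, 18, 61, 151), (203, 19, 60, 157), (206, 20, 58, 157), (209, 19, 57, 151), (212, 18, 61, 137), (215, 20, 53, 240), (218, 20, 52, 243), (221, 20, 46, 245), (224, 21, 47, 245)]
148 [(188, 21, 47, 245), (191, 21, 54, 244), (194, 21, 51, 245), (197, 20, 48, 244), (200, 163, 30, 77), (203, 150, 27, 75), (206, 147, 30, 76), (209, 150, 27, 75), (212, 163, 31, 75), (215, 15, 33, 170), (218, 19, 17, 243), (221, 20, 27, 243), (224, 21, 47, 244)]
```

The scene pixels show blue, cream, green and the brown lid stacked on one axis (columns about 197–213, rows 158 up to 112). The knob top is within a couple of pixels of its fully seated height, and the timer hasn't moved.

```bash
python3 -c "
from workcell import *
print(close_job())"
```

```text
the job is handed in; nothing more can be done
None
```

The tower is built on the marble board in the order asked (blue, cream, green, lid) and the job is handed in: each piece touched down at its seated height, the gripper has let go and moved clear, the timer was confirmed still in place, and the garlic was not re-measured at the end.

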